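# Hold the wax-pattern drawer's sprung lid open

### The job

Pull the drawer of the small wooden chest fully open by its bar handle, then take the inner metal lid by its little grip bar, lift it to 60 degrees from its closed position and keep holding it there, so that the caster can pick out the wax rings. The lid springs shut if let go, so finish while still holding it; leave the other things on the counter where they stand.

Things in the scene. Friction and masses are not known exactly. Their poses are not given: they have to be found in the camera images.
- chest: small wooden chest with one drawer, 135 deep (x, with the drawer front) x 150 wide (y) x 92 mm high, standing immovably on the counter; origin at the centre of its underside on the counter, its x axis points from its front to its back (the drawer opens along -x), z up
- drawer_handle (a point): middle of the round steel bar handle (9 mm thick, straight for 56 mm along the chest's y) on the drawer front; it stands 40 mm off the front face and 66 mm above the counter, 26 mm below the chest's top; moves with the drawer; axes as the chest's
- drawer (a joint): how far the drawer is pulled out along the chest's -x, in m: 0 shut, 0.105 fully open at its stop; it stays where it is left (about 5 N of friction)
- lid_grip (a point): centre of the lid's grip: metal bar, diameter 14, length 18 mm (along the chest's y), flat ends, on two thin stalks. Lid shut: 71 mm above the counter, 18 mm in front of the lid's front edge, above an open bay 42 mm long between lid and drawer front (10 mm thick, top 88 mm up; bay floor 15 mm up), 74 mm behind (+x) the handle. Unseen in the chest till the drawer opens
- lid_hinge (a point): middle of the lid's hinge line, along the chest's y, at the rear edge of the lid, 51 mm above the counter; moves with the drawer; the grip is 80 mm in front of it and 20 mm above it when the lid is shut (radius 82.5 mm)
- inner_lid (a joint): angle of the metal inner lid (62 x 116 x 4 mm) in rad: 0 shut and level, grows as its front edge rises and swings back towards the chest, stops at 1.45; 60 degrees is 1.047. A spring and its weight shut it with about 1.5 N at the grip bar
- white_tray: bystander: small white tray 50 x 75 x 10 mm on the rear half of the chest's top; origin at the centre of its underside
- rubber_mould_a: bystander: flat rubber block 50 x 76 x 24 mm on the counter, left of the chest; origin at the centre of its underside
- steel_block: bystander: square steel block 64 x 64 x 19 mm on the counter, front left of the chest; origin at the centre of its underside
- lidded_pot: bystander: small pot with black lid, 41 mm across, 48 mm high, right of the chest; origin at the centre of its underside
- rubber_mould_b: bystander: flat rubber block 50 x 76 x 24 mm behind the rolling mill; origin at the centre of its underside

How it is judged (in metres and radians):
On the way:
1. the drawer is pulled fully open (within 15 mm of its stop) while the lid is still shut (value of joint drawer above 0.09 m and value of joint inner_lid below 0.15 rad), for 0.2 s.
At the end, for the whole second after the job is handed in: the drawer is open to within 15 mm of its stop, and the lid stands still at 60 degrees, give or take 6, held by the gripper's fingers, which are still on it when the program ends and for the second after (value of joint drawer above 0.09 m and value of joint inner_lid between 0.942 and 1.152 rad and velocity of joint inner_lid between -0.1 and 0.1 rad/s and contact force between the fingers and inner_lid above 0.5 N); the arm keeps its last pose, push and grip.
It fails at once if a bystander is shifted more than 20 mm (distance of any of white_tray, rubber_mould_a, steel_block, lidded_pot, rubber_mould_b from where it was at the start of the episode above 0.02 m).
It also fails if it takes over 48 s, if anything falls off the work surface, if the arm or the gripper's body presses on something with over 40 N, if the wrist force passes 120 N, or if a joint passes its speed limit or range.

### The arm

A 6-joint arm with a two-finger parallel gripper is mounted at the origin on a cart in front of the work surface, level with it; the furniture and walls round the work are solid. World frame = base frame: x ahead of the robot, y to its left, z up, the work surface at z = 0. Lengths are in m, angles in degrees, forces in N, time in s.
With the tool pointing down it reaches from about 0.325 to 0.925 m from the base axis. Payload 3.1 kg.
Tool frame: the origin (TCP) lies on the centre line of the jaws, within the pads' length; the fingertips stand 11 mm ahead of it and the grasp point (between the pads) lies 8 mm behind it; z points along the fingers, y is the line along which they close (so a half turn about z gives the same grasp; the last joint's range is limited). The gripper opens to 85 mm and grips with 20 to 120 N. Pads are 22 mm wide; open, the fingers measure 114 mm over their backs; the gripper's body (76 mm by 85 mm) begins 54 mm behind the grasp point. The pads swing forward as they close: fully open they stand 13 mm farther back than shut.
Start: joints at [-79.939, 12.427, 92.441, -0, 75.132, -6.429], TCP at [0.177, -0.599, 0.242] pointing down, gripper open.
Joint ranges: [-157.48, 157.48], [-44.54, 120.13], [17.64, 146.25], [-64.5, 244.5], [7.68, 150.69], [-147.95, 147.95]. Speed limits (degrees/s): [159.86, 159.86, 180, 180, 180, 180].

### API

Orientations are given as a 3x3 rotation matrix whose columns are the frame's x, y, z axes.
In Python, from workcell import * gives the robot as it stands. The module is installed in compiled form; this text tells all that it offers.
- The arm moves only by the tool servo_tool, never from a script. Its argument "commands" is a list of rows, each a list of 5 numbers: the opening, from 0 (shut) to 1 (fully open), then the shift along the tool's x, y, z normalised to -1 to 1, where 1 is 0.25 m, then the turn about the tool's z normalised to -1 to 1, where 1 is 45 degrees. In form: [[grip, dx, dy, dz, roll], ...]. A call has 1 to 12 rows; each row is the pose to reach, as a shift and turn from the pose commanded when the call began, along the tool's axes at that moment; what a row does not reach only later rows make up. A row lasts 1/10 s, in which the tool goes at most 50 mm and 8.59 degrees, less where a joint would pass 70% of its speed; a pose out of reach is approached as far as the arm can. A call with a number of a shift or a turn outside -1 to 1 is refused whole. A call with a gripper value outside its range is refused whole. The fingers move at their own pace and stop on an object; the grip force is fixed at half the most. Time passes only in rows, so rows that repeat a pose let the fingers close. It gives the time, the measured TCP pose, the force, the opening and the grip force at its end, in the units of the state.
- sense(): the state, without advancing time (a new reading comes with each control period).
- capture(name): name is "scene" or "top" or "wrist"; returns a dict with "frame" (420x560x3 uint8, red, green, blue), "range_z" (420x560 float32, m along the optical axis (not along the pixel's ray), 0 where there is no reading), "fovy" (degrees; the focal length in pixels is half the picture's height over the tangent of half this angle, whatever the lens; pixels are square), "cx", "cy" (the principal point, pixels), "world_to_cam" (4x4, takes a point from world to camera coordinates). Camera axes: x right, y down, z forward; pixel columns grow to the right and rows downward; lengths in m; the calibration is good to about 2 mm. A picture is of the moment at which its call begins.
- close_job(): hands the job in; it is judged then, once.
The state is a dict: "t": time; "joints": joint angles; "qd": joint speeds; "tau": joint torques, N m; "tool_pos": TCP position; "tool_rot": TCP orientation; "force": force on the tool from outside, world axes, zero at the start; "wrist_torque": the same for the moment, N m; "gripper_width": opening from 0.0 (shut) to 1.0 (fully open); "grasp_force": force on a finger pad.
Only numpy, scipy, OpenCV 4.12 (cv2) and the standard library are available. Lean on these libraries where they do the work, as an engineer would, in place of code of your own. Each camera call takes 0.05 s, during which the arm holds its last target. There are 200 camera calls.

## Working session

There is one attempt and no reset: what is moved stays moved. The work goes in short steps, Python scripts to look and compute and a tool call to move; the robot and the scene stay as the last step left them, time stands still between calls to the robot, and variables do not carry over. Pictures are saved under pics/ and viewed, at most 10 in all, crops included, and the job is handed in when it is done.

Besides the shell and the picture viewer there is one more tool, called as a command line: name --pt "numbers of a row" for each row, then --argument value for the rest. servo_tool: Moves the arm, as the interface text tells. Scaled input: -1 to 1 covers 0.25 m each way for a shift and 45 degrees each way for a turn. Its arguments: {"type":"object","properties":{"commands":{"type":"array"}},"required":["commands"]}

```bash
mkdir -p pics
cat > h.py <<'E'
from workcell import *
import numpy as np, cv2
def cam(n):
    c=capture(n); c['f']=210/np.tan(np.radians(c['fovy']/2)); return c
def pts(c):
    z=c['range_z']; v,u=np.mgrid[0:420,0:560]
    P=np.stack([(u-c['cx'])/c['f']*z,(v-c['cy'])/c['f']*z,z,np.ones_like(z)],-1)
    W=P@np.linalg.inv(c['world_to_cam']).T
    W=W[...,:3]; W[z==0]=np.nan; return W
def save(c,n): cv2.imwrite('pics/'+n+'.png',c['frame'][...,::-1])
def ray(c,u,v,h):
    M=np.linalg.inv(c['world_to_cam']); d=M[:3,:3]@np.array([(u-c['cx'])/c['f'],(v-c['cy'])/c['f'],1]); o=M[:3,3]
    return o+d*(h-o[2])/d[2]
E
python3 - <<'E'
from h import *
s=sense(); print(s['t'],s['tool_pos'],np.round(s['tool_rot'],3),s['force'])
ims=[]
for n in['scene','top','wrist']:
    c=cam(n); np.savez('pics/'+n,W=pts(c),f=c['frame']); ims.append(c['frame'])
    M=np.linalg.inv(c['world_to_cam']);print(n,M[:3,3],c['f'])
o=cv2.resize(np.vstack([np.hstack(ims[:2]),np.hstack([ims[2],ims[2]*0])]),(800,600),interpolation=cv2.INTER_AREA)
cv2.imwrite('pics/a.png',o[...,::-1])
E
```

```text
0.0 [ 0.17729049 -0.59851751  0.24097561] [[ 0.959  0.284 -0.   ]
 [ 0.284 -0.959  0.002]
 [ 0.    -0.002 -1.   ]] [-0.45196551 -0.3207713  -0.51478584]
scene [0.34774235 0.33968703 1.13152392] 519.5562526341737
top [ 0.50688049 -0.15312215  1.2877323 ] 540.7035742288681
wrist [ 0.24756123 -0.57859248  0.37321085] 352.37562823558085
```

View pics/a.png

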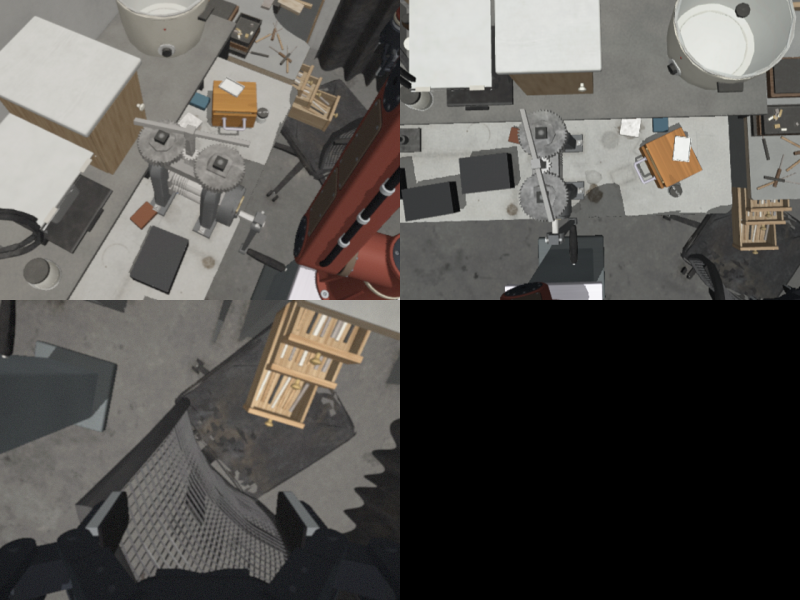

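The composite shows the orange chest in the top view at about (381,221) full-res, with its handle at about (343,234) opening to image left. The steel block is just beyond at (320,178), and the pot is near (383,265).

Run:
```python
from h import *
d=np.load('pics/top.npz'); W=d['W']; f=d['f']
hsv=cv2.cvtColor(f,cv2.COLOR_RGB2HSV)
roi=np.zeros((420,560),bool); roi[150:300,280:460]=1
ora=(hsv[...,0]>5)&(hsv[...,0]<25)&(hsv[...,1]>120)&roi
top=ora&(abs(W[...,2]-.092)<.008)
v,u=np.nonzero(top);print('top n',len(u))
c=cam('top')
hull=cv2.convexHull(np.array([ray(c,a,b,.092)[:2] for a,b in zip(u,v)],np.float32))
r=cv2.minAreaRect(hull); print('rect',r, cv2.boxPoints(r).round(4).tolist())
# handle : height 0.055-0.075, not orange, in front
m=roi&(W[...,2]>.045)&(W[...,2]<.08)&~ora
n,l,st,ce=cv2.connectedComponentsWithStats(m.astype(np.uint8))
for i in range(1,n):
    if st[i,4]>15: print(st[i],ce[i].round(1),np.nanmean(W[l==i],0).round(4),f[l==i].mean(0).round())
# everything tall around for obstacles
for n_ in range(1): 
    m=roi&(W[...,2]>.012)&~ora
    n,l,st,ce=cv2.connectedComponentsWithStats(m.astype(np.uint8))
    for i in range(1,n):
        if st[i,4]>40: print('obs',st[i],np.nanmean(W[l==i],0).round(3),np.nanmin(W[l==i],0).round(3),np.nanmax(W[l==i],0).round(3))
cv2.imwrite('pics/b.png',cv2.resize(f[140:300,220:440],(770,560),interpolation=cv2.INTER_CUBIC)[...,::-1])
# mill
m=(W[...,2]>.1)&(np.arange(560)[None]<300)&(W[...,0]<.75)
print('mill',np.nanmin(W[m],0),np.nanmax(W[m],0), 'mill y min by height',[ (h,np.nanmin(W[...,1][m&(W[...,2]>h)]).round(3)) for h in(.1,.2,.3)])
```

```text
top n 3132
rect ((0.5497294664382935, -0.3844397962093353), (0.14692477881908417, 0.14057447016239166), 24.225173950195312) [[0.453900009393692, -0.3504999876022339], [0.5116000175476074, -0.47870001196861267], [0.6456000208854675, -0.41839998960494995], [0.5878999829292297, -0.29019999504089355]]
[327 218  32  40 275] [339.6 240.3] [ 0.5101 -0.2976  0.0691] [171. 169. 176.]
[377 259  18  18 196] [385.7 267.5] [ 0.4451 -0.4034  0.0476] [95. 95. 92.]
obs [ 280  150  180   42 3829] [ 0.681 -0.34   0.091] [ 0.627 -0.561  0.012] [ 0.71  -0.168  0.128]
obs [381 190  27  38 857] [ 0.577 -0.418  0.094] [ 0.535 -0.448  0.086] [ 0.619 -0.388  0.109]
obs [327 207  96  70 714] [ 0.483 -0.354  0.057] [ 0.425 -0.478  0.012] [ 0.588 -0.27   0.095]
obs [344 208  26  49 132] [ 0.528 -0.343  0.027] [ 0.471 -0.371  0.012] [ 0.584 -0.312  0.091]
mill [ 0.20753649 -0.21151403  0.10001734] [0.74999944 0.4488451  0.44886472] mill y min by height [(0.1, np.float64(-0.212)), (0.2, np.float64(-0.169)), (0.3, np.float64(-0.169))]
```

View pics/b.png

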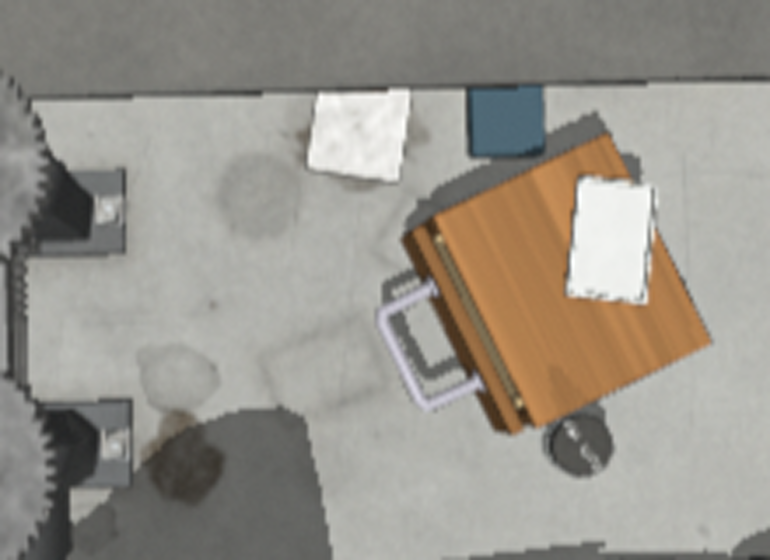

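The crop shows the handle bar from crop (383,315) to (430,408), i.e. full-res (329.4,230) to (342.9,256.6). The chest is turned about -66°, and the mill feet end at about crop x=130. I'll check the mill clearance next.

Run:
```python
from h import *
c=cam('top'); W=pts(c)
a=ray(c,329.4,230,.066);b=ray(c,342.9,256.6,.066); h=(a+b)/2
print('handle',a.round(4),b.round(4),h.round(4),np.linalg.norm(a-b))
t=(a-b)/np.linalg.norm(a-b); print('bar yaw',np.degrees(np.arctan2(t[1],t[0])))
# independent: fit from chest front edge of top rect
print('mid of top rear edge', (np.array([.5116,-.4787])+[.6456,-.4184])/2)
Ws=np.load('pics/scene.npz')['W']
P=np.vstack([W.reshape(-1,3),Ws.reshape(-1,3)]); P=P[~np.isnan(P[:,0])]
P=P[(P[:,1]>-.26)&(P[:,1]<.1)&(P[:,0]>.2)&(P[:,0]<.75)]
for z0,z1 in((.015,.06),(.06,.1),(.1,.2),(.2,.3),(.3,.38),(.38,.5)):
    print(z0,[(round(x,2),round(float(np.percentile(q,.5)),3)) for x in np.arange(.2,.7,.05) for q in [P[(P[:,2]>z0)&(P[:,2]<z1)&(P[:,0]>=x)&(P[:,0]<x+.05),1]] if len(q)>8])
```

```text
handle [ 0.5339 -0.2759  0.066 ] [ 0.4732 -0.3042  0.066 ] [ 0.5035 -0.2901  0.066 ] 0.06702799539103885
bar yaw 25.021203862943633
mid of top rear edge [ 0.5786  -0.44855]
0.015 [(np.float64(0.3), -0.036), (np.float64(0.4), -0.108), (np.float64(0.45), -0.108), (np.float64(0.55), -0.108), (np.float64(0.6), -0.26), (np.float64(0.65), -0.26)]
0.06 [(np.float64(0.25), -0.028), (np.float64(0.3), -0.048), (np.float64(0.35), -0.072), (np.float64(0.4), -0.083), (np.float64(0.45), -0.083), (np.float64(0.5), -0.048), (np.float64(0.55), -0.082), (np.float64(0.6), -0.083), (np.float64(0.65), -0.259)]
0.1 [(np.float64(0.25), -0.028), (np.float64(0.3), -0.043), (np.float64(0.35), -0.072), (np.float64(0.4), -0.081), (np.float64(0.45), -0.083), (np.float64(0.5), -0.048), (np.float64(0.55), -0.08), (np.float64(0.6), -0.083), (np.float64(0.65), -0.259)]
0.2 [(np.float64(0.2), -0.019), (np.float64(0.35), -0.038), (np.float64(0.4), -0.079), (np.float64(0.45), -0.083), (np.float64(0.5), -0.054), (np.float64(0.55), -0.078), (np.float64(0.6), -0.083)]
0.3 [(np.float64(0.2), -0.033), (np.float64(0.35), -0.049), (np.float64(0.4), -0.079), (np.float64(0.45), -0.079), (np.float64(0.5), -0.055), (np.float64(0.55), -0.078), (np.float64(0.6), -0.081), (np.float64(0.65), -0.063)]
0.38 [(np.float64(0.2), -0.053), (np.float64(0.4), -0.056), (np.float64(0.45), -0.046), (np.float64(0.5), -0.033), (np.float64(0.55), -0.021), (np.float64(0.6), -0.009), (np.float64(0.65), 0.003)]
```

servo_tool --pt "0 0.1 -0.046 0 -0.125" --pt "0 0.2 -0.092 0 -0.25" --pt "0 0.3 -0.138 0 -0.375" --pt "0 0.4 -0.184 0 -0.5" --pt "0 0.5 -0.23 0 -0.625" --pt "0 0.6 -0.276 0 -0.75" --pt "0 0.7 -0.322 0 -0.875" --pt "0 0.8 -0.368 0 -1" --pt "0 0.8 -0.368 0 -1"

```text
t: 1.15
tool_pos: [0.3451, -0.4521, 0.2421]
tool_rot: [[0.473, 0.881, 0.001], [0.881, -0.473, 0.001], [0.002, 0.0, -1.0]]
force: [-0.1, -1.0, -0.1]
gripper_width: 0.002
grasp_force: 0.0
```

```bash
cat >> h.py <<'E'
def to(x,y,z,yaw=None):
    s=sense(); R=s['tool_rot']; d=R.T@(np.array([x,y,z])-s['tool_pos'])
    print('t',s['t'],'pos',s['tool_pos'].round(4),'yaw',np.degrees(np.arctan2(R[1,0],R[0,0])).round(2),'F',s['force'].round(1),'J',s['joints'].round(1) if hasattr(s['joints'],'round') else s['joints'],'w',s['gripper_width'],s['grasp_force'])
    r=0
    if yaw is not None:
        w=np.degrees(np.arctan2(R[1,0],R[0,0])); r=-((yaw-w+180)%360-180)/45
    print('cmd',(d/.25).round(3),'roll',round(r,3))
E
python3 -c "
from h import *
to(.512,-.308,.15,114.5)"
```

```text
t 1.15 pos [ 0.3451 -0.4521  0.2421] yaw 61.75 F [-0.1 -1.  -0.1] J [-5.980e+01  5.600e+00  1.002e+02  1.000e-01  7.420e+01 -3.150e+01] w 0.0020435192885243313 0.0
cmd [0.823 0.315 0.37 ] roll -1.172
```

Ramp to above the hook point.

servo_tool --pt "0 0.137 0.053 0 -0.167" --pt "0 0.274 0.105 0 -0.333" --pt "0 0.411 0.158 0 -0.5" --pt "0 0.549 0.21 0 -0.667" --pt "0 0.686 0.263 0 -0.833" --pt "0 0.823 0.315 0.05 -1" --pt "0 0.823 0.315 0.2 -1" --pt "0 0.823 0.315 0.32 -1" --pt "0 0.823 0.315 0.32 -1"

```text
t: 2.05
tool_pos: [0.507, -0.3088, 0.1566]
tool_rot: [[-0.283, 0.959, -0.009], [0.959, 0.283, 0.007], [0.009, -0.007, -1.0]]
force: [-0.8, 0.5, -0.7]
gripper_width: 0.0
grasp_force: 0.0
```

```bash
python3 -c "
from h import *
to(.512,-.308,.05,114.5)
a=cam('top');b=cam('wrist')
o=np.hstack([cv2.resize(a['frame'][150:300,260:460],(400,300)),cv2.resize(b['frame'],(400,300))])
cv2.imwrite('pics/c.png',o[...,::-1])"
```

```text
t 2.05 pos [ 0.507  -0.3088  0.1566] yaw 106.45 F [-0.8  0.5 -0.7] J [-38.1  14.  100.3  -0.   66.4 -54.5] w 0.0002488003644529439 0.0
cmd [-0.006  0.023  0.426] roll -0.179
```

View pics/c.png

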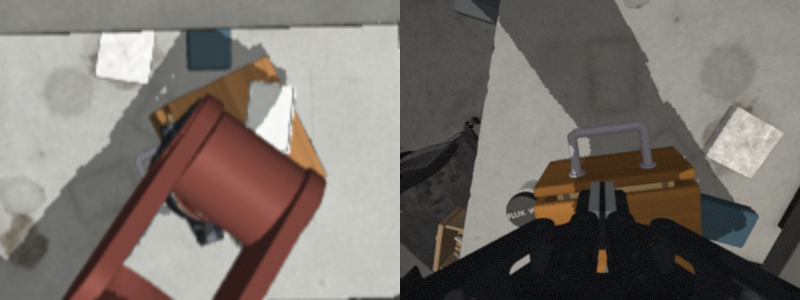

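The wrist view shows the shut fingers over the drawer front's top, with the bar handle ahead from panel (570,133) to (645,125). I'll measure the bar from here.

```bash
python3 -c "
from h import *
b=cam('wrist');W=pts(b)
m=(W[...,2]>.058)&(W[...,2]<.078);m[:150]=0;m[240:]=0;m[:,:210]=0;m[:,370:]=0
v,u=np.nonzero(m); Q=W[m]; 
X=np.array([.415,-.910]);Y=np.array([.910,.415]); q=(Q[:,:2]-[.5035,-.2901])
a=q@X;s=q@Y;print(len(a),np.percentile(a,[1,5,20,50,80,99]).round(4),np.percentile(s,[1,50,99]).round(4))
k=(a<np.percentile(a,2)+.012)&(abs(s)<.03)
p=np.polyfit(s[k],a[k],1);print('bar offset',p,'med z',np.median(Q[k,2]),k.sum(),'srange',s[a<.0].min(),s[a<0].max())
"
```

```text
3906 [-0.0073 -0.0065 -0.0031  0.013   0.037   0.0379] [-0.0358  0.0084  0.0512]
bar offset [-0.01329823 -0.00329269] med z 0.07016011356682657 1300 srange -0.03405414615555913 0.040110085952184786
```

```bash
python3 -c "
from h import *
to(.5138,-.3049,.05,115.2)"
```

```text
t 2.2 pos [ 0.5109 -0.3123  0.1637] yaw 106.42 F [ 1.1 -0.   0.4] J [-38.1  13.7  99.9  -0.   66.4 -54.6] w -0.002032116269898315 0.0
cmd [0.026 0.019 0.455] roll -0.195
```

servo_tool --pt "0 0.026 0.019 0 -0.195" --pt "0 0.026 0.019 0.02 -0.195" --pt "0 0.026 0.019 0.02 -0.195" --pt "0 0.026 0.019 0.08 -0.195" --pt "0 0.026 0.019 0.15 -0.195" --pt "0 0.026 0.019 0.2 -0.195" --pt "0 0.026 0.019 0.2 -0.195" --pt "0 0.026 0.019 0.2 -0.195"

```text
t: 3.0
tool_pos: [0.5129, -0.3034, 0.1116]
tool_rot: [[-0.426, 0.905, -0.001], [0.905, 0.426, 0.001], [0.001, -0.001, -1.0]]
force: [0.5, -0.0, -0.7]
gripper_width: -0.001
grasp_force: 0.0
```

```bash
python3 -c "
from h import *
to(.5138,-.3049,.05,115.2)
b=cam('wrist');cv2.imwrite('pics/d.png',b['frame'][100:,100:460,::-1])"
```

```text
t 3.0 pos [ 0.5129 -0.3034  0.1116] yaw 115.23 F [ 0.5 -0.  -0.7] J [-37.4  17.1 101.8  -0.   61.1 -62.6] w -0.000989832242437441 0.0
cmd [-0.007  0.001  0.247] roll 0.001
```

View pics/d.png

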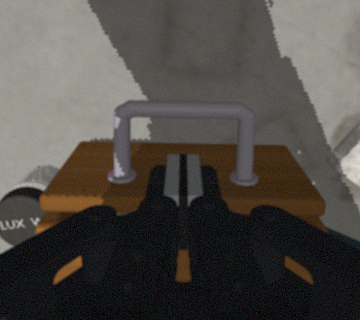

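The picture shows the fingers centred between the handle posts (crop columns 122 and 245, fingers at 182). Next I descend inside the loop.

servo_tool --pt "0 -0.005 0 0.04 0" --pt "0 -0.005 0 0.08 0" --pt "0 -0.005 0 0.12 0" --pt "0 -0.005 0 0.16 0" --pt "0 -0.005 0 0.2 0" --pt "0 -0.005 0 0.247 0" --pt "0 -0.005 0 0.247 0"

```text
t: 3.75
tool_pos: [0.5121, -0.3034, 0.0479]
tool_rot: [[-0.427, 0.904, -0.004], [0.904, 0.427, 0.003], [0.004, -0.002, -1.0]]
force: [-0.0, 0.2, 0.5]
gripper_width: -0.002
grasp_force: 0.0
```

servo_tool --pt "0 0.03 0 0 0" --pt "0 0.07 0 0 0" --pt "0 0.11 0 0 0" --pt "0 0.15 0 0 0" --pt "0 0.19 0 0 0" --pt "0 0.23 0 0 0" --pt "0 0.27 0 0 0" --pt "0 0.31 0 0 0" --pt "0 0.35 0 0 0" --pt "0 0.39 0 0 0" --pt "0 0.42 0 0 0" --pt "0 0.42 0 0 0"

```text
t: 4.95
tool_pos: [0.4705, -0.21, 0.0521]
tool_rot: [[-0.427, 0.904, 0.004], [0.904, 0.427, -0.002], [-0.004, 0.003, -1.0]]
force: [1.7, -1.2, -0.3]
gripper_width: 0.001
grasp_force: 0.9
```

servo_tool --pt "0 0.02 0 0 0" --pt "0 0.035 0 0 0" --pt "0 0.05 0 0 0" --pt "0 0.05 0 0 0"

```text
t: 5.35
tool_pos: [0.4704, -0.2093, 0.0529]
tool_rot: [[-0.43, 0.903, 0.018], [0.902, 0.43, -0.024], [-0.029, 0.006, -1.0]]
force: [13.3, -28.9, -21.9]
gripper_width: 0.002
grasp_force: 15.4
```

servo_tool --pt "0 -0.03 0 0 0" --pt "0 -0.05 0 0 0" --pt "0 -0.05 0 -0.15 0" --pt "0 -0.05 0 -0.35 0" --pt "0.45 -0.05 0 -0.5 0" --pt "0.45 -0.05 0 -0.5 0" --pt "0.45 -0.05 0 -0.5 0"

```text
t: 6.05
tool_pos: [0.469, -0.2094, 0.1766]
tool_rot: [[-0.427, 0.904, 0.001], [0.904, 0.427, -0.0], [-0.001, 0.001, -1.0]]
force: [-1.0, 0.7, -0.6]
gripper_width: 0.445
grasp_force: 0.0
```

```bash
python3 -c "
from h import *
to(.4917,-.2579,.15,115.2)
b=cam('wrist');W=pts(b);np.savez('pics/w',W=W,f=b['frame'])
save(b,'e')"
```

```text
t 6.05 pos [ 0.469  -0.2094  0.1766] yaw 115.29 F [-1.   0.7 -0.6] J [-31.9   2.7 110.8   0.   66.5 -57.2] w 0.44460808492519593 0.0
cmd [-0.214 -0.001  0.107] roll 0.002
```

View pics/e.png

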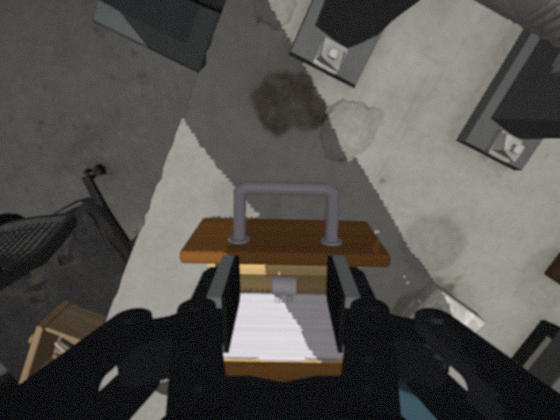

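The drawer is open: bar at (287,188), drawer front at rows 222–265, the grip bar at (285,286) and the grey lid at rows 293–358. I'll measure these points.

```bash
python3 -c "
from h import *
d=np.load('pics/w.npz');W=d['W'];b=cam('wrist')
X=np.array([.4258,-.9048]);Y=np.array([.9048,.4258])
O=np.array([.4602,-.1909])
def rel(p): q=p[:2]-O; return (q@X).round(4),(q@Y).round(4)
h=W[184:194,255:320].reshape(-1,3);h=h[abs(h[:,2]-.068)<.008]
print('handle',len(h),np.median(h,0).round(4),rel(np.median(h,0)),'ray',rel(ray(b,287,188,.066)))
r=W[278:294,275:296]; print((r[:,10]).round(4).tolist())
g=r.reshape(-1,3);g=g[(g[:,2]>.066)&(g[:,2]<.084)];print('grip',len(g),np.median(g,0).round(4),rel(np.median(g,0)))
print('ray top', rel(ray(b,285,286,.071)), ray(b,285,286,.071).round(4))
for row in(225,240,255,262,264,267,296,300,350,355,362,370):print(row,W[row,285].round(4),rel(W[row,285]))
print('lid z',np.median(W[305:350,250:320,2]))
"
```

```text
handle 647 [ 0.4648 -0.1946  0.0704] (np.float64(0.0053), np.float64(0.0026)) ray (np.float64(0.0043), np.float64(0.0019))
[[0.4928, -0.2569, 0.072], [0.4926, -0.2564, 0.0746], [0.493, -0.2572, 0.0744], [0.4929, -0.2571, 0.0761], [0.4936, -0.2585, 0.0748], [0.4932, -0.2578, 0.0777], [0.4938, -0.259, 0.0769], [0.4941, -0.2595, 0.0772], [0.4941, -0.2597, 0.0784], [0.4945, -0.2606, 0.0781], [0.4952, -0.262, 0.0768], [0.4953, -0.2622, 0.0778], [0.4956, -0.2628, 0.0781], [0.4962, -0.264, 0.0772], [0.4962, -0.264, 0.0787], [0.4967, -0.2652, 0.0778]]
grip 333 [ 0.4944 -0.26    0.077 ] (np.float64(0.0771), np.float64(0.0015))
ray top (np.float64(0.0785), np.float64(0.0006)) [ 0.4942 -0.2617  0.071 ]
225 [ 0.4812 -0.2315  0.0328] (np.float64(0.0456), np.float64(0.0017))
240 [ 0.4811 -0.232   0.0646] (np.float64(0.0461), np.float64(0.0014))
255 [ 0.482  -0.2341  0.0863] (np.float64(0.0484), np.float64(0.0013))
262 [ 0.4835 -0.2376  0.0894] (np.float64(0.0522), np.float64(0.0013))
264 [ 0.4844 -0.2394  0.0883] (np.float64(0.0542), np.float64(0.0013))
267 [ 0.5018 -0.2746  0.0137] (np.float64(0.0935), np.float64(0.002))
296 [ 0.5042 -0.2806  0.0534] (np.float64(0.0999), np.float64(0.0017))
300 [ 0.5054 -0.283   0.0551] (np.float64(0.1026), np.float64(0.0016))
350 [ 0.5267 -0.328   0.0536] (np.float64(0.1524), np.float64(0.0018))
355 [ 0.5287 -0.3322  0.0542] (np.float64(0.157), np.float64(0.0018))
362 [ 0.5487 -0.3736  0.0088] (np.float64(0.203), np.float64(0.0022))
370 [ 0.5529 -0.3825  0.0089] (np.float64(0.2128), np.float64(0.0023))
lid z nan
```

```bash
python3 -c "
from h import *
to(.4949,-.2617,.12,115.2)"
```

```text
t 6.15 pos [ 0.4674 -0.2085  0.1739] yaw 115.28 F [-0.6  0.2 -1. ] J [-31.9   2.8 110.9   0.   66.5 -57.2] w 0.4492135666705501 0.0
cmd [-0.24   0.009  0.215] roll 0.002
```

servo_tool --pt "0.45 -0.06 0.002 0 0" --pt "0.45 -0.12 0.004 0 0" --pt "0.45 -0.18 0.007 0 0" --pt "0.45 -0.24 0.009 0 0" --pt "0.45 -0.24 0.009 0.1 0" --pt "0.45 -0.24 0.009 0.215 0" --pt "0.45 -0.24 0.009 0.215 0" --pt "0.45 -0.24 0.009 0.215 0" --pt "0.45 -0.24 0.009 0.215 0"

```text
t: 7.05
tool_pos: [0.4977, -0.264, 0.1233]
tool_rot: [[-0.427, 0.904, 0.002], [0.904, 0.427, -0.001], [-0.002, 0.001, -1.0]]
force: [1.0, -0.4, 0.6]
gripper_width: 0.449
grasp_force: 0.0
```

```bash
python3 -c "
from h import *
to(.4949,-.2617,.063,115.2)
b=cam('wrist');W=pts(b)
cv2.imwrite('pics/f.png',b['frame'][180:,140:430,::-1])
to(.4949,-.2617,.063,115.2)"
```

```text
t 7.05 pos [ 0.4977 -0.264   0.1233] yaw 115.26 F [ 1.  -0.4  0.6] J [-35.1  12.5 106.2  -0.   61.2 -60.3] w 0.44852771978958716 0.0
cmd [ 0.014 -0.006  0.241] roll 0.001
t 7.1 pos [ 0.4978 -0.264   0.1236] yaw 115.27 F [-0.2  0.2  0.3] J [-35.1  12.5 106.2  -0.   61.2 -60.3] w 0.4484769174631424 0.0
cmd [ 0.014 -0.007  0.242] roll 0.001
```

View pics/f.png

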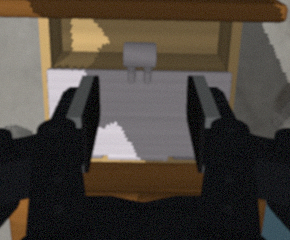

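The view shows the grip bar with its two stalks centred between the open pads (bar at crop column 140, pads at 98 and 190). I'll descend and close.

servo_tool --pt "0.45 0.012 -0.004 0.05 0" --pt "0.45 0.012 -0.004 0.1 0" --pt "0.45 0.012 -0.004 0.15 0" --pt "0.45 0.012 -0.004 0.2 0" --pt "0.45 0.012 -0.004 0.236 0" --pt "0.45 0.012 -0.004 0.236 0" --pt "0.3 0.012 -0.004 0.236 0"

```text
t: 7.8
tool_pos: [0.4943, -0.2606, 0.0624]
tool_rot: [[-0.427, 0.904, -0.001], [0.904, 0.427, 0.0], [0.001, -0.0, -1.0]]
force: [0.4, -0.3, 0.4]
gripper_width: 0.304
grasp_force: 0.0
```

```bash
python3 -c "
from h import *
to(.4949,-.2617,.063,115.2)"
```

```text
t 7.8 pos [ 0.4943 -0.2606  0.0624] yaw 115.26 F [ 0.4 -0.3  0.4] J [-35.   17.3 108.    0.   54.7 -60.3] w 0.30422421923966564 0.0
cmd [-0.005  0.    -0.003] roll 0.001
```

servo_tool --pt "0 0 0 0 0" --pt "0 0 0 0 0" --pt "0 0 0 0 0" --pt "0 0 0 0 0" --pt "0 0 0 0 0"

```text
t: 8.3
tool_pos: [0.4944, -0.2611, 0.0632]
tool_rot: [[-0.427, 0.904, 0.0], [0.904, 0.427, -0.001], [-0.001, -0.0, -1.0]]
force: [-3.5, -1.7, 0.8]
gripper_width: 0.194
grasp_force: 58.6
```

servo_tool --pt "0 -0.006 0 -0.021 0" --pt "0 -0.013 0 -0.041 0" --pt "0 -0.022 0 -0.061 0" --pt "0 -0.032 0 -0.08 0" --pt "0 -0.043 0 -0.098 0" --pt "0 -0.055 0 -0.116 0" --pt "0 -0.069 0 -0.133 0" --pt "0 -0.083 0 -0.149 0" --pt "0 -0.083 0 -0.149 0"

```text
t: 9.2
tool_pos: [0.5024, -0.2791, 0.1003]
tool_rot: [[-0.427, 0.904, -0.003], [0.904, 0.427, 0.002], [0.002, -0.002, -1.0]]
force: [-4.2, 1.1, -5.8]
gripper_width: 0.193
grasp_force: 58.7
```

```bash
cat > lid.py <<'E'
from h import *
b=cam('wrist');W=pts(b)
X=np.array([.4258,-.9048]);Y=np.array([.9048,.4258]);O=np.array([.4602,-.1909])
q=W[...,:2]-O; a=q@X; s=q@Y; z=W[...,2]
h=(z>.058)&(z<.078)&(a<.02)&(a>-.02)&(abs(s)<.02); print('handle a',h.sum(),np.median(a[h]))
f=(abs(z-.088)<.006)&(a>.03)&(a<.07)&(abs(s)<.05);print('front top a',np.percentile(a[f],[5,50,95]) if f.sum() else None)
g=b['frame'].astype(int); grey=(g.max(-1)-g.min(-1)<30)&(g.mean(-1)>90)
m=(a>.08)&(a<.19)&(abs(s)<.05)&(z>.03)&(z<.16)&grey
if m.sum()>50:
    k=m; A=np.c_[a[k],np.ones(k.sum())]; p=np.polyfit(a[k],z[k],1); print('lid n',k.sum(),'angle',np.degrees(np.arctan(-p[0])),'resid',np.std(np.polyval(p,a[k])-z[k]),np.ptp(a[k]),np.ptp(z[k]))
to(.4949,-.2617,.063,115.2)
np.savez('pics/w',W=W,f=b['frame'],a=a,s=s)
import sys; cv2.imwrite('pics/%s.png'%sys.argv[1],b['frame'][150:,60:500,::-1])
E
python3 lid.py g
```

```text
handle a 2082 0.006579072436684625
front top a [0.04607666 0.05037231 0.05534262]
lid n 5646 angle 42.33480316068874 resid 0.01219818899963106 0.0823038932946225 0.12720648054751132
t 9.25 pos [ 0.5023 -0.2789  0.1   ] yaw 115.27 F [-4.2  1.6 -4.3] J [-36.   15.8 105.   -0.   59.4 -61.3] w 0.19383546026310333 58.81593346595764
cmd [0.074 0.003 0.148] roll 0.002
```

View pics/g.png

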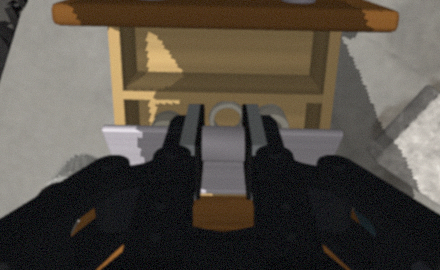

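The view shows the lid rising with its bar held between the pads and the wax rings visible below; the drawer has moved only about 1 mm. I'll continue to 60°.

servo_tool --pt "0 -0.016 0 -0.015 0" --pt "0 -0.032 0 -0.029 0" --pt "0 -0.049 0 -0.042 0" --pt "0 -0.067 0 -0.054 0" --pt "0 -0.086 0 -0.064 0" --pt "0 -0.106 0 -0.074 0" --pt "0 -0.126 0 -0.082 0" --pt "0 -0.146 0 -0.088 0" --pt "0 -0.146 0 -0.088 0" --pt "0 -0.146 0 -0.088 0"

```text
t: 10.25
tool_pos: [0.5172, -0.312, 0.1215]
tool_rot: [[-0.427, 0.904, -0.004], [0.904, 0.427, 0.002], [0.003, -0.003, -1.0]]
force: [-6.4, 2.0, -4.0]
gripper_width: 0.192
grasp_force: 58.9
```

```bash
sed -i 's/np.savez.*//' lid.py
cat >> lid.py <<'E'
for lo in (-.055,.03):
    m=grey&(a>.06)&(a<.2)&(s>lo)&(s<lo+.025)&(z>.05)&(z<.15)
    zz=z[m];aa=a[m]
    print(lo,[(round(x,3),round(float(np.median(aa[abs(zz-x)<.004])),4),int((abs(zz-x)<.004).sum())) for x in np.arange(.05,.15,.008) if (abs(zz-x)<.004).sum()>5])
E
python3 lid.py i
```

```text
handle a 10 0.01449694108108704
front top a [0.05016402 0.05481757 0.05946998]
lid n 5965 angle 63.520866614708545 resid 0.027281874246160027 0.04613389763139142 0.11937393900027835
t 10.3 pos [ 0.5172 -0.3119  0.1215] yaw 115.3 F [-5.6  2.  -4. ] J [-3.770e+01  1.740e+01  1.003e+02 -1.000e-01  6.260e+01 -6.300e+01] w 0.19355744314279832 58.88236105442047
cmd [0.219 0.006 0.235] roll 0.002
-0.055 [(np.float64(0.058), 0.1612, 82), (np.float64(0.066), 0.1552, 134), (np.float64(0.074), 0.1488, 162), (np.float64(0.082), 0.1427, 181), (np.float64(0.09), 0.1364, 197), (np.float64(0.098), 0.1268, 595), (np.float64(0.106), 0.1264, 45)]
0.03 [(np.float64(0.058), 0.1628, 69), (np.float64(0.066), 0.1571, 96), (np.float64(0.074), 0.1516, 103), (np.float64(0.082), 0.1447, 138), (np.float64(0.09), 0.1384, 129), (np.float64(0.098), 0.1284, 527), (np.float64(0.106), 0.1284, 52)]
```

View pics/i.png

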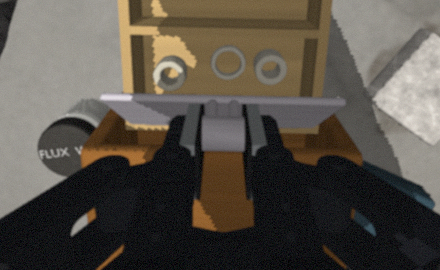

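The lid stands at about 53° by the plane slope, and the drawer has crept in about 4 mm. Lifting more than the arc needs will raise the angle and pull the drawer back out.

servo_tool --pt "0 -0.002 0 -0.004 0" --pt "0 -0.006 0 -0.008 0" --pt "0 -0.012 0 -0.012 0" --pt "0 -0.012 0 -0.012 0" --pt "0 -0.012 0 -0.012 0"

```text
t: 10.8
tool_pos: [0.5186, -0.3149, 0.1231]
tool_rot: [[-0.427, 0.904, -0.003], [0.904, 0.427, 0.001], [0.002, -0.003, -1.0]]
force: [-3.9, -2.5, -17.2]
gripper_width: 0.193
grasp_force: 58.8
```

```bash
python3 lid.py j
```

```text
handle a 0 nan
front top a [0.05026052 0.05474191 0.05933991]
lid n 5582 angle 63.354919434259756 resid 0.029982384471601082 0.04024345830834172 0.12103953500904005
t 10.85 pos [ 0.5186 -0.315   0.1231] yaw 115.26 F [ -4.6  -1.4 -17.3] J [-37.9  17.5  99.9  -0.1  62.8 -63.1] w 0.1952481023770093 58.75669777393341
cmd [0.233 0.006 0.241] roll 0.001
-0.055 [(np.float64(0.058), 0.161, 75), (np.float64(0.066), 0.1562, 117), (np.float64(0.074), 0.1505, 130), (np.float64(0.082), 0.1448, 155), (np.float64(0.09), 0.1387, 155), (np.float64(0.098), 0.1307, 298), (np.float64(0.106), 0.1284, 320)]
0.03 [(np.float64(0.058), 0.1628, 33), (np.float64(0.066), 0.158, 58), (np.float64(0.074), 0.1522, 53), (np.float64(0.082), 0.1462, 69), (np.float64(0.09), 0.1414, 56), (np.float64(0.098), 0.1306, 170), (np.float64(0.106), 0.1302, 360)]
  return _methods._mean(a, axis=axis, dtype=dtype,
  ret = ret.dtype.type(ret / rcount)
```

servo_tool --pt "0 -0.006 0 -0.001 0" --pt "0 -0.012 0 -0.002 0" --pt "0 -0.018 0 -0.003 0" --pt "0 -0.022 0 -0.004 0" --pt "0 -0.022 0 -0.004 0" --pt "0 -0.022 0 -0.004 0"

```text
t: 11.45
tool_pos: [0.5209, -0.32, 0.1251]
tool_rot: [[-0.427, 0.904, -0.004], [0.904, 0.427, 0.001], [0.003, -0.003, -1.0]]
force: [-7.1, -0.9, -14.0]
gripper_width: 0.193
grasp_force: 58.7
```

```bash
sed -i '/handle a/d' lid.py
cat >> lid.py <<'E'
for lo in (-.055,.03):
    m=grey&(a>.12)&(a<.18)&(s>lo)&(s<lo+.025)&(z>.056)&(z<.094)
    p=np.polyfit(z[m],a[m],1); r=a[m]-np.polyval(p,z[m]); k=abs(r)<.004; p=np.polyfit(z[m][k],a[m][k],1)
    p2=np.polyfit(a[m][k],z[m][k],1); print('angle',np.degrees(np.arctan2(1,-p[0])).round(2),np.degrees(np.arctan(-p2[0])).round(2),k.sum())
E
python3 lid.py k
```

```text
front top a [0.05029841 0.05500681 0.05955414]
lid n 4905 angle 56.22430073501846 resid 0.035273375593762514 0.04468662592425232 0.12277969554207563
t 11.5 pos [ 0.5209 -0.32    0.1251] yaw 115.26 F [ -6.6   0.3 -13.4] J [-38.1  17.9  99.2  -0.1  63.2 -63.3] w 0.19281948695991954 58.696850538253784
cmd [0.254 0.006 0.249] roll 0.001
-0.055 [(np.float64(0.058), 0.161, 48), (np.float64(0.066), 0.1574, 80), (np.float64(0.074), 0.1526, 91), (np.float64(0.082), 0.1471, 92), (np.float64(0.09), 0.1426, 94), (np.float64(0.098), 0.1376, 88), (np.float64(0.106), 0.1314, 487)]
0.03 [(np.float64(0.066), 0.1586, 6), (np.float64(0.098), 0.1389, 10), (np.float64(0.106), 0.1331, 441)]
angle 58.05 58.03 405
angle 58.12 58.1 17
```

The three estimates agree: plane slope 58–60°, front-edge geometry about 60°, tool arc about 61°. The drawer is about 5 mm off its stop. I'll hold briefly, check it is steady and look.

servo_tool --pt "0 0 0 0 0" --pt "0 0 0 0 0" --pt "0 0 0 0 0" --pt "0 0 0 0 0" --pt "0 0 0 0 0" --pt "0 0 0 0 0" --pt "0 0 0 0 0" --pt "0 0 0 0 0" --pt "0 0 0 0 0" --pt "0 0 0 0 0"

```text
t: 12.5
tool_pos: [0.5209, -0.3199, 0.125]
tool_rot: [[-0.427, 0.904, -0.004], [0.904, 0.427, 0.001], [0.003, -0.003, -1.0]]
force: [-6.5, -0.7, -13.0]
gripper_width: 0.192
grasp_force: 58.7
```

```bash
python3 lid.py l
```

```text
front top a [0.05029817 0.05500572 0.05954908]
lid n 4894 angle 56.04800343221892 resid 0.035413444393940244 0.043100441731977385 0.12346368720581988
t 12.55 pos [ 0.5209 -0.32    0.1251] yaw 115.26 F [ -6.2  -0.7 -12.7] J [-38.1  17.9  99.2  -0.1  63.1 -63.3] w 0.18629028885167934 58.69565427303314
cmd [0.255 0.006 0.249] roll 0.001
-0.055 [(np.float64(0.058), 0.1609, 51), (np.float64(0.066), 0.1572, 79), (np.float64(0.074), 0.1526, 84), (np.float64(0.082), 0.1472, 103), (np.float64(0.09), 0.1424, 91), (np.float64(0.098), 0.1376, 94), (np.float64(0.106), 0.1314, 478)]
0.03 [(np.float64(0.058), 0.1642, 6), (np.float64(0.106), 0.1331, 449)]
angle 58.07 58.05 408
angle 58.25 58.23 14
```

View pics/l.png

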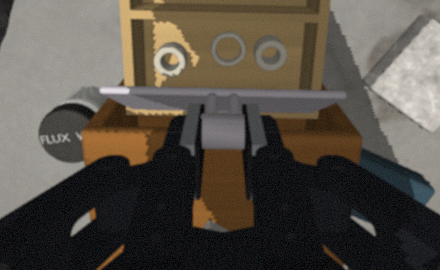

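The picture shows the lid standing with its bar between the pads at crop (225,125), and the rings free in the tray. Everything is steady, and the drawer is about 0.10 m open by both the top-view and the contact estimates.

```bash
python3 -c "
from workcell import *
print(close_job())"
```

```text
the job is handed in; nothing more can be done
None
```

I handed the job in with the drawer about 0.10 m open and the lid held steady in the gripper at about 58–61°; the hand-in returned no verdict.

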